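Refit the vent cover of a counter-top smoke extractor and switch it on

TASK

The vent cover of the counter-top smoke extractor has been left slid back over its rear housing. Slide the cover forward so that its front tongue hooks under the front edge of the opening, press its rear end down until it snaps flat under the spring catch, and then push the extractor's switch lever all the way forward. Do not shift the jar or the plantain press that stand beside it.

Things in the scene. Friction and masses are not known exactly. Their poses are not given: they have to be found in the camera images.
- extractor: Low white box fixed on the counter, 275 x 240 mm. Origin: on the counter, under the middle of the vent opening; x points forward (from rear housing to slot, roughly away from the robot), y left, z up. Numbers marked E are mm in this frame. Deck top z=60 E; opening x=-74.5 to 73.5, y=-58 to 58 E; steel ledges along its sides (z=54 E) carry the cover.
- slot (a point): Mouth of the slot: middle of the lower edge of the overhang at the opening's front end (x=73.5, y=0, z=55.5 E). The overhang is 4.5 mm thick; the slot below it is 98 mm wide and 41 mm deep.
- step (a point): Middle of the upper front edge of the rear housing (x=-74.5, y=0, z=80 E). The housing runs from there back to x=-145 E, top z=80 E. Two cheeks on it (y=+-58 to +-66, up to z=100 E) guide the cover between them.
- noses (a point): Midway between the tips of the spring catch (x=-68, y=0, z=63.5 E): two bevelled steel noses at y=+-42 E, 16 mm wide, standing 6.5 mm out of the housing's front face, z=61 to 77 E. The cover's rear edge, pressed down (about 7 to 15 N), forces them back; they spring out over it.
- cover: Loose aluminium vent cover with dark slits, 0.2 to 0.42 kg: plate 145 (x) x 110 (y) x 6 mm. Origin: middle of its lower front edge; x to its front, y left, z out of its top. At the start it leans 30 to 45 mm too far back: front edge on the ledges, underside on the housing's front edge, rear raised about 14 degrees. Fully forward its front edge meets the overhang (origin x about 73, z 54 E).
- lip_tip (a point): Middle of the front end of the cover's tongue (90 mm wide, 5 mm thick, under the plate and 18 mm past its front edge), at half its thickness: x=18, z=-2.5 mm in the cover's frame.
- tab_top (a point): Middle of the top of the cover's upright finger tab at its rear edge: 6 mm thick, 50 mm wide, standing 18 mm above the plate's top (x=-142, z=24 mm in the cover's frame).
- rear_edge (a point): Middle of the plate's lower rear edge (x=-145, z=0 in the cover's frame). At the start it hangs 5 to 12 mm above the housing's top. Near the end of the push forward it drops off the housing onto the noses, at z about 69 E; snapped in, it is at z=54 E and the cover's top is flush with the deck.
- switch (a joint): The switch lever, black, 50 mm long, on a grey block on the left deck (y=+94 mm, x=-10 mm in the extractor's frame). 0: leaning back (to the extractor's -x); 1.0 rad: leaning fully forward (+x), on. It stays where it is left; it starts at 0 to 0.15.
- switch_tip (a point): The tip of the switch lever. It moves about 48 mm forward in an arc from off to on.
- jar: Loose ceramic jar with a wooden lid and a steel spring clip on its rim, 96 mm across, 132 mm high, right of the extractor. Origin: centre of its underside. Not to be disturbed.
- tostonera: Loose aluminium plantain press, boards 120 x 110 mm, handles to the robot's side, 40 mm high, left of the extractor. Origin: under the centre of its boards. Not to be disturbed.
Things that resemble listed ones, but are neither listed nor needed, are in the scene too. What is shaped like the cover but brown, orange or pink is not meant.

How it is judged:
By the outcome, as a careful person would: the job done as asked, in the order asked, and still so for the second after the job is handed in, with the robot touching nothing.
It also fails if it takes over 42 s, if anything falls off the work surface, if the arm or the gripper's body presses on something with over 40 N, if the wrist force passes 120 N, or if a joint passes its speed limit or range.

ROBOT

A 7-joint arm with a two-finger parallel gripper is mounted at the origin on the work surface. World frame = base frame: x ahead of the robot, y to its left, z up, the work surface at z = 0. Lengths are in m, angles in rad, forces in N, time in s.
With the tool pointing down it reaches from about 0.4 to 0.875 m from the base axis. Payload 19.3 kg.
Tool frame: the origin (TCP) lies at the centre of the arm's flange, where the gripper is bolted on; the fingertips stand 173 mm ahead of it and the grasp point (between the pads) lies 155 mm ahead of it; z points along the fingers, y is the line along which they close (so a half turn about z gives the same grasp; the last joint's range is limited). The gripper opens to 85 mm and grips with 20 to 120 N. Pads are 22 mm wide; open, the fingers measure 114 mm over their backs; the gripper's body (76 mm by 85 mm) begins 54 mm behind the grasp point. The pads swing forward as they close: fully open they stand 13 mm farther back than shut.
Start: joints at [-1.253, 0.521, -0.036, 1.599, 0.021, 1.021, -0.113], TCP at [0.236, 0.579, 0.405] pointing down, gripper open.
Joint ranges: [-2.91, 2.91], [-0.3, 2.13], [-1.5, 1.42], [0.17, 2.43], [-1.26, 4.41], [0.16, 1.93], [-2.52, 2.52]. Speed limits (rad/s): [1.89, 1.89, 2.39, 2.39, 3.01, 3.01, 3.01].

INTERFACE

Orientations are given as [roll, pitch, yaw] about the fixed x, y, z axes, in that order (R = Rz(yaw) Ry(pitch) Rx(roll)).
In Python, from workcell import bot, imaging, job gives the robot as it stands.
- The arm moves only by the tool carry_out, never from a script. Its argument "targets" is a list of rows, each a list of 3 entries, a list of its own where there are three numbers: the shift along the tool's x, y, z in units of 0.25 m (1.0 is 0.25 m), then the turn, a rotation vector about the tool's x, y, z in units of 180 degrees (1.0 is 180 degrees), then the opening, from 0 (shut) to 1 (fully open). In form: [[[tx, ty, tz], [wx, wy, wz], jaw], ...]. A call has 1 to 8 rows; each row shifts and turns the commanded pose from where the row before left it, along the tool's axes as they then stand; what a row does not reach is not made up. A row lasts 1/8 s, in which the tool goes at most 62.5 mm and 10.7 degrees, less where a joint would pass 70% of its speed; a pose out of reach is approached as far as the arm can. A call with a number of a shift or a turn outside -1 to 1 is refused whole. A call with a gripper value outside its range is refused whole. The fingers move at their own pace and stop on an object; "force" is the grip in N (left out, the last holds). Time passes only in rows, so rows that do not move let the fingers close. It gives the time, the measured TCP pose, the force and the opening at its end, in the units of the state.
- bot.observe(): the state, without advancing time (a new reading comes with each control period).
- imaging.grab_frame(name): name is "scene" or "top" or "wrist"; returns a dict with "pixels" (400x640x3 uint8, red, green, blue), "mtx" (3x3 intrinsics, pixels), "cam_to_world" (4x4, takes a point from camera to world coordinates); the wrist camera has in their place "mount" (4x4, takes a point from camera to tool coordinates, whose origin is the TCP and whose axes are the flange's). Camera axes: x right, y down, z forward; pixel columns grow to the right and rows downward; lengths in m; the calibration is good to about 2 mm. A picture is of the moment at which its call begins: read the wrist's pose just before it. There is no depth.
- job.job_done(): hands the job in, once; it reports no verdict.
The state is a dict: "clock": time; "qpos": joint angles; "qd": joint speeds; "joint_efforts": joint torques, N m; "position": TCP position; "tool_rot": TCP orientation; "force": force on the tool from outside, world axes, zero at the start; "moment": the same for the moment, N m; "grip_width": finger opening in m.
Only numpy, scipy, OpenCV 4.12 (cv2) and the standard library are available. Lean on these libraries where they do the work, as an engineer would, in place of code of your own. Each camera call takes 0.05 s, during which the arm holds its last target. There are 200 camera calls.

## Working session

There is one attempt and no reset: what is moved stays moved. The work goes in short steps, Python scripts to look and compute and a tool call to move; the robot and the scene stay as the last step left them, time stands still between calls to the robot, and variables do not carry over. Pictures are saved under pics/ and viewed, on a budget of 10 in all, crops included, one or two more only if the job needs it, and the job is handed in when it is done.

Besides the shell and the picture viewer there is one more tool, called after "Request:" by a JSON object that holds its "fn" and its "kwargs", one argument or row to a line. carry_out: Moves the arm, as the interface text tells. Its arguments: {"type":"object","properties":{"targets":{"type":"array"},"force":{"type":"number"}},"required":["targets"]}

```bash
mkdir -p pics
python3 - <<'E'
from workcell import bot, imaging
import cv2, numpy as np
s=bot.observe(); print(s)
for n in("scene","top"):
    f=imaging.grab_frame(n); cv2.imwrite(f"pics/{n}0.png",f["pixels"][:,:,::-1]); print(n,f["mtx"].tolist(),np.round(f["cam_to_world"],4).tolist())
    np.savez(f"{n}0.npz",**f)
E
```

```text
{'clock': 0.0, 'qpos': array([-1.25317367,  0.52198304, -0.03636735,  1.59999037,  0.02119349,
        1.02113604, -0.11280716]), 'qd': array([ 0.00037535,  0.00019054, -0.00189274, -0.00091225,  0.00076505,
       -0.00166055,  0.00096269]), 'joint_efforts': array([ 1.76061849e-04, -9.27114058e+01,  1.98028632e+00, -3.69930339e+01,
        1.79184624e-02,  8.32136313e-03, -2.47939585e-05]), 'position': array([0.2363061 , 0.57844884, 0.4041508 ]), 'tool_rot': array([-3.14046183e+00,  5.67272198e-05,  2.75378381e+00]), 'force': array([ 0.56047378,  0.47374037, -0.69753035]), 'moment': array([-0.00894447,  0.01229204,  0.03135423]), 'grip_width': 0.08558032079524269}
scene [[417.9243763348038, 0.0, 320.0941430109615], [0.0, 417.9243763348038, 199.46203736420006], [0.0, 0.0, 1.0]] [[0.7946, 0.4899, -0.3587, 0.9126], [0.607, -0.6294, 0.4852, -0.4604], [0.0119, -0.6032, -0.7975, 0.8513], [0.0, 0.0, 0.0, 1.0]]
top [[364.72548197675064, 0.0, 324.75788468767155], [0.0, 364.72548197675064, 201.2890618448984], [0.0, 0.0, 1.0]] [[0.0081, -0.9874, 0.1582, 0.3876], [-1.0, -0.0088, -0.0036, -0.0125], [0.005, -0.1582, -0.9874, 1.1354], [0.0, 0.0, 0.0, 1.0]]
```

View pics/scene0.png

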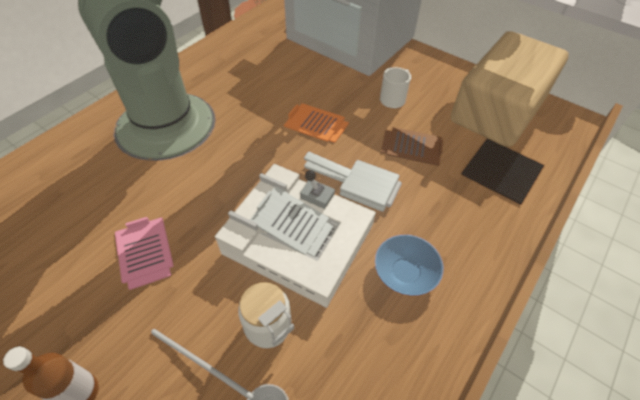

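View pics/top0.png

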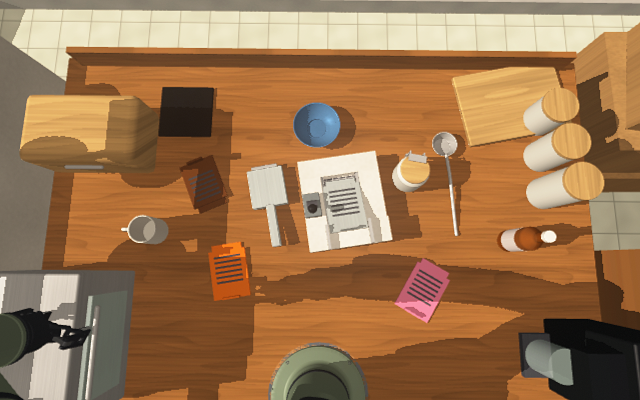

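The top view shows the white extractor at about (345,200) with the aluminium slitted cover at (345,203). The lookalikes are orange (230,270), pink (423,290) and brown (205,183). The aluminium cover on the extractor is the one meant. I'll confirm this in an enlarged crop of both views.

Run:
```python
import cv2, numpy as np
a=cv2.imread("pics/top0.png")[140:260,240:440]; b=cv2.imread("pics/scene0.png")[150:300,200:400]
a=cv2.resize(a,(800,480),interpolation=cv2.INTER_CUBIC)
cv2.imwrite("pics/ctop.png",a)
b=cv2.resize(b,(800,600),interpolation=cv2.INTER_CUBIC); cv2.imwrite("pics/cscene.png",b)
```

```text
(no output)
```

View pics/ctop.png

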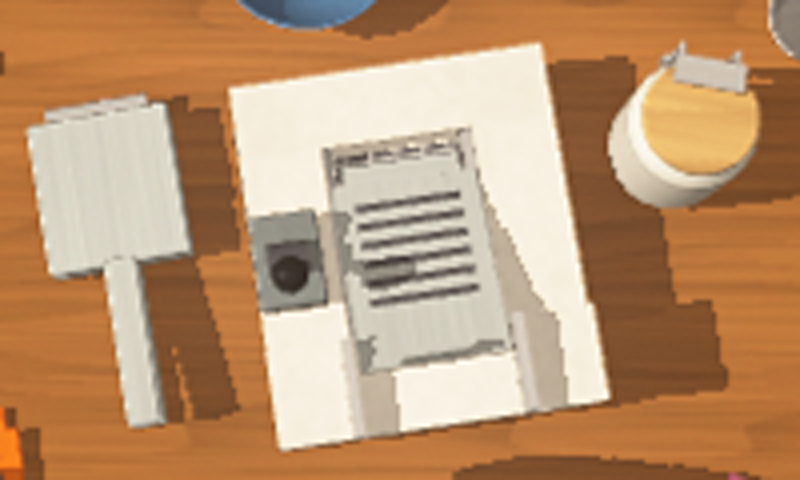

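View pics/cscene.png

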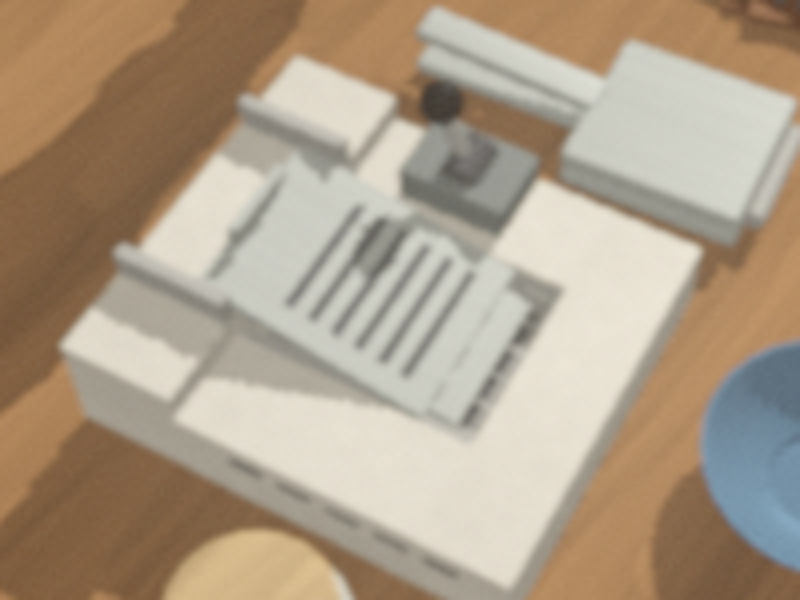

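```bash
cat > h.py <<'E'
import numpy as np, cv2
from scipy.optimize import least_squares
from scipy.spatial.transform import Rotation as R
def proj(P,K,C):
    p=(np.atleast_2d(P)-C[:3,3])@C[:3,:3]; p=p@K.T; return p[:,:2]/p[:,2:]
def ray(uv,K,C):
    d=C[:3,:3]@np.linalg.solve(K,[uv[0],uv[1],1]); return C[:3,3],d/np.linalg.norm(d)
def plane(uv,K,C,z):
    o,d=ray(uv,K,C); return o+d*(z-o[2])/d[2]
def tri(obs):
    A=0;b=0
    for uv,K,C in obs:
        o,d=ray(uv,K,C);M=np.eye(3)-np.outer(d,d);A=A+M;b=b+M@o
    X=np.linalg.solve(A,b); return X,[proj(X,K,C)[0]-uv for uv,K,C in obs]
def E2W(p,e):  # p mm -> m ; e=(x,y,yaw)
    p=np.atleast_2d(p)/1e3;c,s=np.cos(e[2]),np.sin(e[2])
    return np.c_[e[0]+c*p[:,0]-s*p[:,1],e[1]+s*p[:,0]+c*p[:,1],p[:,2]]
E
python3 - <<'E'
from h import *
T=np.load("top0.npz");S=np.load("scene0.npz")
f=lambda p,ox,oy:((np.array(p)+.5)/4-.5)+[ox,oy]
t=lambda *p:f(p,240,140); s=lambda *p:f(p,200,150)
TT=(T["mtx"],T["cam_to_world"]);SS=(S["mtx"],S["cam_to_world"])
obs=[((73.5,58,60),t(323,148),TT),((73.5,-58,60),t(469,128),TT),((-145,120,80),t(280,451),TT),((-145,-120,80),t(609,400),TT),((130,120,60),t(230,88),TT),((130,-120,60),t(541,42),TT),
((73.5,58,60),s(563,287),SS),((73.5,-58,60),s(470,440),SS),((130,120,60),s(700,248),SS),((130,-120,60),s(512,592),SS),((-145,-120,80),s(62,347),SS),((-145,120,80),s(297,55),SS)]
res=lambda e:np.concatenate([(proj(E2W(p,e),*c)[0]-u) for p,u,c in obs])
r=least_squares(res,[.56,-.05,.1],loss="soft_l1");print(r.x,"\n",np.round(r.fun.reshape(-1,2),1));e=r.x;np.save("e.npy",e)
def W2E(P):
    d=P-[e[0],e[1],0];c,s_=np.cos(e[2]),np.sin(e[2]);return np.array([c*d[0]+s_*d[1],-s_*d[0]+c*d[1],d[2]])*1e3
for n,a,b in [("switchtip",t(289,272),s(441,101)),("jar?",t(698,128),s(255,560)),("plate rear left",t(360,372),s(290,165)),("plate rear right",t(512,350),s(222,290)),("tongue front L",t(338,165),s(530,305)),("tongue front R",t(470,147),s(465,428))]:
    X,q=tri([(a,*TT),(b,*SS)]);print(n,np.round(X,4),np.round(W2E(X),1),np.round(q,1).tolist())
print("tost corners(z.04)",[np.round(W2E(plane(t(*p),*TT,.04)),0).tolist() for p in((30,130),(165,103),(190,255),(55,275),(150,425))])
print("jar top centre z.13",np.round(W2E(plane(t(698,128),*TT,.132))))
E
```

```text
[ 0.57050492 -0.06898899  0.16110002] 
 [[-0.9  0.5]
 [ 0.5 -0.2]
 [-0.2 -0. ]
 [-0.1 -0.1]
 [-0.6  0.5]
 [-0.6  0.5]
 [ 0.9  0.4]
 [ 0.   1.7]
 [ 0.3  0.4]
 [-0.4 -0.5]
 [-0.5  0. ]
 [-0.2  0.4]]
switchtip [0.5295 0.0187 0.1326] [-26.4  93.2 132.6] [[0.2, 0.2], [0.4, -0.1]]
jar? [ 0.6353 -0.2611  0.1453] [  33.2 -200.   145.3] [[-1.3, -1.1], [-2.6, 0.5]]
plate rear left [ 0.4624 -0.0348  0.0766] [-101.2   51.1   76.6] [[1.2, 1.0], [1.9, -0.3]]
plate rear right [ 0.4864 -0.1357  0.0817] [-93.7 -52.4  81.7] [[-1.9, -1.6], [-3.2, 0.5]]
tongue front L [ 0.6223 -0.0157  0.0521] [59.7 44.3 52.1] [[0.5, 0.5], [1.0, -0.2]]
tongue front R [ 0.6402 -0.1104  0.0599] [ 62.1 -52.1  59.9] [[-1.1, -1.0], [-2.0, 0.4]]
tost corners(z.04) [[127.0, 275.0, 40.0], [133.0, 170.0, 40.0], [12.0, 167.0, 40.0], [12.0, 270.0, 40.0], [-110.0, 214.0, 40.0]]
jar top centre z.13 [  32. -207.  132.]
```

The crop confirms the cover: grey aluminium with dark slits, front tongue at crop px (338–470,150), rear tab at about (435,355), black switch ball at (289,272). The extractor fit has residuals of about 1 px, and the switch height of 133 mm is plausible. First I turn to the extractor's axes and approach with shut fingers.

Request:
{"fn": "carry_out", "kwargs": {
  "targets": [
    [[0,0,0],[0,0,-0.0582],0],
    [[0,0,0],[0,0,-0.0582],0],
    [[0,0,0],[0,0,-0.0583],0],
    [[-0.1,-0.2,0],[0,0,0],0],
    [[-0.1,-0.2,0],[0,0,0],0],
    [[-0.1,-0.2,0],[0,0,0],0],
    [[-0.1,-0.2,0],[0,0,0],0],
    [[-0.1,-0.2,0],[0,0,0],0]
  ]
}}

```text
clock: 1.1
position: [0.4006, 0.3502, 0.4046]
tool_rot: [-3.141, -0.0, -2.981]
force: [-0.1, 0.7, 0.4]
grip_width: -0.0003
```

```bash
cat >> h.py <<'E'
def st():
    from workcell import bot
    s=bot.observe(); e=np.load("e.npy"); d=np.array(s["position"])-[e[0],e[1],0];c,q=np.cos(e[2]),np.sin(e[2])
    r=lambda v:np.round([c*v[0]+q*v[1],-q*v[0]+c*v[1],v[2]],4)
    print("t%.2f"%s["clock"],"TCP_E mm",(r(d)*1e3).round(1),"rpy",np.round(s["tool_rot"],4),"F_E",r(s["force"]).round(1),"q",np.round(s["qpos"],2),"grip",round(s["grip_width"],4))
    return s
E
python3 -c "from h import *;st()"
```

```text
t1.10 TCP_E mm [-100.4  441.   404.6] rpy [-3.1415e+00 -1.0000e-04 -2.9806e+00] F_E [0.1 0.7 0.4] q [-0.73  0.38 -0.12  1.84  0.06  0.93  0.85] grip -0.0003
```

Request:
{"fn": "carry_out", "kwargs": {
  "targets": [
    [[0.015,-0.22,0.03],[0,0,0],0],
    [[0.015,-0.22,0.03],[0,0,0],0],
    [[0.015,-0.22,0.03],[0,0,0],0],
    [[0.015,-0.22,0.03],[0,0,0],0],
    [[0.015,-0.22,0.03],[0,0,0],0],
    [[0.015,-0.22,0.03],[0,0,0],0],
    [[0.015,-0.22,0.03],[0,0,0],0],
    [[0.015,-0.22,0.03],[0,0,0],0]
  ]
}}

```text
clock: 2.1
position: [0.4406, -0.089, 0.3445]
tool_rot: [-3.142, 0.0, -2.98]
force: [-0.1, 0.2, -0.4]
grip_width: -0.0001
```

Run:
```python
from h import *
from workcell import imaging
s=st()
f=imaging.grab_frame("wrist");np.savez("w1.npz",**f,pos=s["position"],rot=s["tool_rot"]);cv2.imwrite("pics/w1.png",f["pixels"][:,:,::-1]);print(np.round(f["mount"],3),f["mtx"])
```

```text
t2.10 TCP_E mm [-131.4    1.1  344.5] rpy [-3.1415e+00  2.0000e-04 -2.9804e+00] F_E [-0.1  0.3 -0.4] q [ 0.04  0.34  0.04  2.11 -0.02  0.7   1.82] grip -0.0001
[[-0.002 -0.949 -0.315  0.082]
 [ 1.    -0.002  0.    -0.001]
 [-0.001 -0.315  0.949  0.031]
 [ 0.     0.     0.     1.   ]] [[327.88311534   0.         316.00491959]
 [  0.         327.88311534 197.9360315 ]
 [  0.           0.           1.        ]]
```

View pics/w1.png

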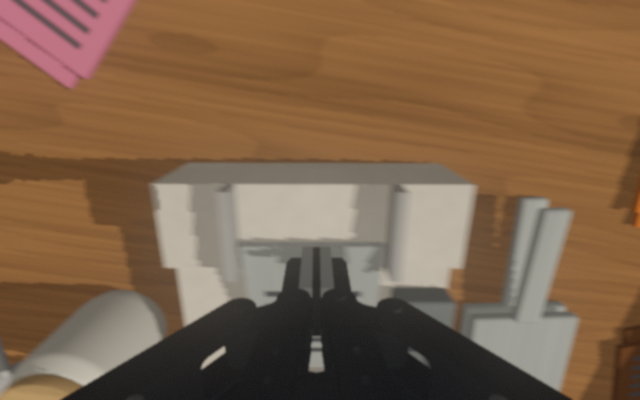

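The wrist view shows the housing with cheeks at px (227,230) and (397,230), the cover's rear edge at row ~243 from x=240 to 385, and fingertips near (317,250) on the centreline. Now I cast those.

Run:
```python
from h import *
f=np.load("w1.npz");M=np.eye(4);M[:3,:3]=R.from_euler("xyz",f["rot"]).as_matrix();M[:3,3]=f["pos"];C=M@f["mount"];K=f["mtx"];e=np.load("e.npy")
def W2E(P):
    d=P-[e[0],e[1],0];c,s_=np.cos(e[2]),np.sin(e[2]);return np.round(np.array([c*d[0]+s_*d[1],-s_*d[0]+c*d[1],d[2]])*1e3,1)
for n,uv,z in[("cover RL",(386,243),.092),("cover RR",(240,243),.092),("hous rear R",(153,183),.08),("hous rear L",(475,184),.08)]: print(n,W2E(plane(uv,K,C,z)))
for z in(.11,.1,.09,.08):print(z,proj(E2W([-103,0,z*1e3],e),K,C))
print("tip proj 173:",proj((M@[0,0,.173,1])[:3],K,C))
```

```text
cover RL [-103.7   52.6   92. ]
cover RR [-103.9  -56.3   92. ]
hous rear R [-147.1 -120.    80. ]
hous rear L [-145.9  118.2   80. ]
0.11 [[315.42925206 255.62057225]]
0.1 [[315.4418485  248.95338338]]
0.09 [[315.45347629 242.79889312]]
0.08 [[315.46424302 237.1001523 ]]
tip proj 173: [[317.35787368 264.47251653]]
```

Request:
{"fn": "carry_out", "kwargs": {
  "targets": [
    [[0,-0.01,0.14],[0,0,0],0],
    [[0,0,0.12],[0,0,0],0],
    [[0,0,0.06],[0,0,0],0],
    [[0,0,0.03],[0,0,0],0],
    [[0,0,0],[0,0,0],0]
  ]
}}

```text
clock: 2.78
position: [0.4411, -0.0897, 0.2571]
tool_rot: [3.141, -0.001, -2.981]
force: [-0.4, 0.4, -0.1]
grip_width: -0.0
```

```bash
python3 -c "from h import *;st()"
```

```text
t2.77 TCP_E mm [-131.     0.3  257.1] rpy [ 3.1415e+00 -6.0000e-04 -2.9806e+00] F_E [-0.3  0.5 -0.1] q [ 0.05  0.5   0.02  2.17 -0.02  0.48  1.82] grip -0.0
```

Request:
{"fn": "carry_out", "kwargs": {
  "targets": [
    [[-0.04,0,0],[0,0,0],0],
    [[-0.02,0,0],[0,0,0],0],
    [[-0.02,0,0],[0,0,0],0],
    [[-0.02,0,0],[0,0,0],0],
    [[-0.02,0,0],[0,0,0],0],
    [[-0.02,0,0],[0,0,0],0]
  ]
}}

```text
clock: 3.52
position: [0.4759, -0.0841, 0.2572]
tool_rot: [-3.142, -0.0, -2.981]
force: [-2.1, -0.5, -0.5]
grip_width: 0.0002
```

```bash
python3 -c "from h import *;st()"
```

```text
t3.52 TCP_E mm [-9.580e+01  2.000e-01  2.572e+02] rpy [-3.1416e+00 -2.0000e-04 -2.9806e+00] F_E [-2.1 -0.1 -0.5] q [ 0.03  0.54  0.03  2.09 -0.03  0.52  1.81] grip 0.0002
```

Request:
{"fn": "carry_out", "kwargs": {
  "targets": [
    [[-0.016,0,0],[0,0,0],0],
    [[-0.012,0,0],[0,0,0],0],
    [[-0.01,0,0],[0,0,0],0],
    [[0,0,0],[0,0,0],0]
  ]
}}

```text
clock: 4.03
position: [0.4853, -0.0825, 0.2573]
tool_rot: [-3.142, 0.001, -2.98]
force: [-0.1, -0.7, -0.4]
grip_width: -0.0001
```

```bash
python3 -c "
from h import *;st()
from workcell import imaging
f=imaging.grab_frame('scene');cv2.imwrite('pics/s2.png',cv2.resize(f['pixels'][150:300,200:400,::-1],(800,600),interpolation=cv2.INTER_CUBIC))"
```

```text
t4.03 TCP_E mm [-86.3   0.3 257.3] rpy [-3.1415e+00  5.0000e-04 -2.9805e+00] F_E [-0.2 -0.7 -0.4] q [ 0.03  0.54  0.03  2.06 -0.03  0.53  1.81] grip -0.0001
```

View pics/s2.png

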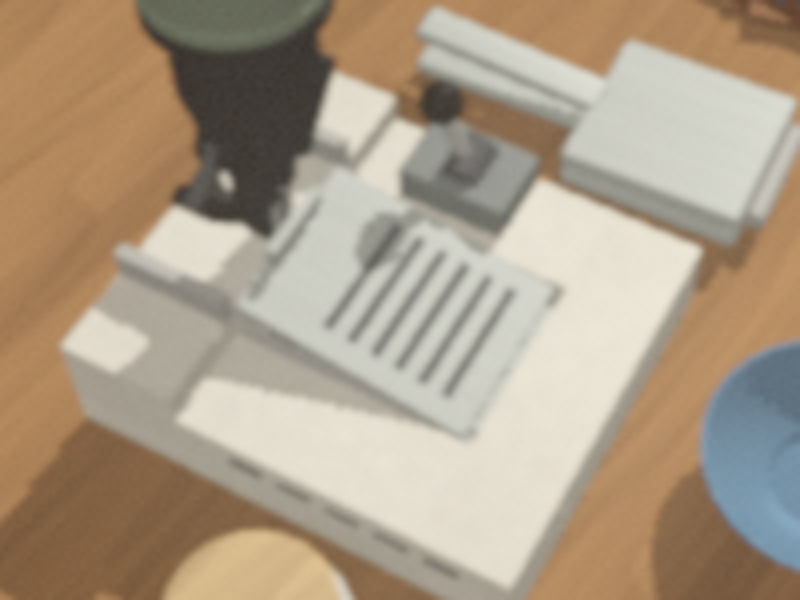

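The tongue has gone under the overhang, with the plate's front edge at crop px (470–560, 290–435). The rear is still raised at (245,300). I push the last few millimetres.

Request:
{"fn": "carry_out", "kwargs": {
  "targets": [
    [[-0.008,0,0],[0,0,0],0],
    [[-0.008,0,0],[0,0,0],0],
    [[0,0,0],[0,0,0],0]
  ]
}}

```text
clock: 4.45
position: [0.4893, -0.0819, 0.2573]
tool_rot: [-3.141, 0.001, -2.981]
force: [-0.9, 0.7, 0.2]
grip_width: -0.0003
```

```bash
python3 -c "from h import *;st()"
```

```text
t4.45 TCP_E mm [-82.2   0.3 257.3] rpy [-3.1415e+00  5.0000e-04 -2.9806e+00] F_E [-0.8  0.9  0.2] q [ 0.03  0.55  0.03  2.05 -0.03  0.54  1.8 ] grip -0.0003
```

Request:
{"fn": "carry_out", "kwargs": {
  "targets": [
    [[-0.006,0,0],[0,0,0],0],
    [[-0.006,0,0],[0,0,0],0],
    [[0,0,0],[0,0,0],0]
  ]
}}

```text
clock: 4.82
position: [0.4914, -0.0816, 0.2569]
tool_rot: [3.141, -0.002, -2.981]
force: [-5.6, -0.9, 1.7]
grip_width: -0.0002
```

```bash
python3 -c "
from h import *;st()
from workcell import imaging
f=imaging.grab_frame('scene');cv2.imwrite('pics/s3.png',cv2.resize(f['pixels'][150:300,200:400,::-1],(800,600),interpolation=cv2.INTER_CUBIC))"
```

```text
t4.83 TCP_E mm [-8.010e+01  2.000e-01  2.569e+02] rpy [ 3.1414e+00 -2.0000e-03 -2.9808e+00] F_E [-5.6 -0.   1.7] q [ 0.02  0.55  0.03  2.05 -0.03  0.54  1.8 ] grip -0.0002
```

View pics/s3.png

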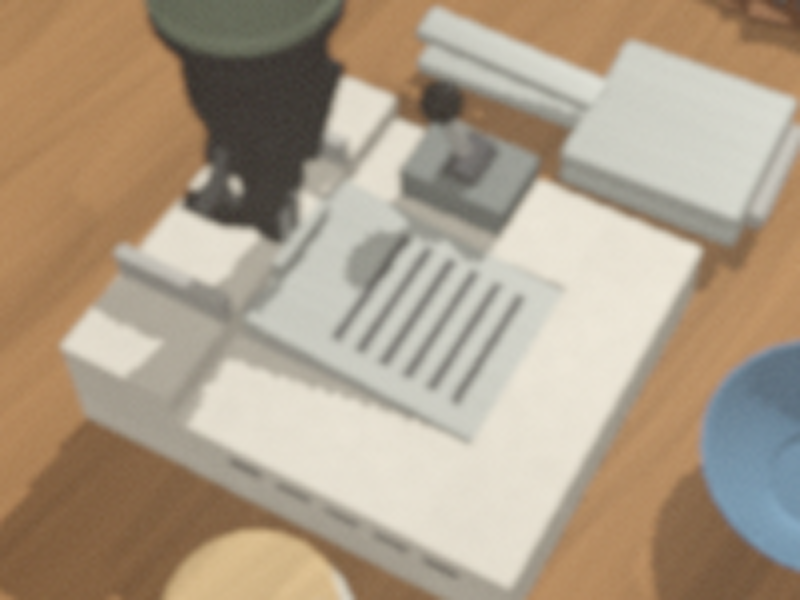

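The rear has dropped onto the noses, the front edge is tight against the overhang, and the push force rose to 5.6 N. Next I lift, go over the plate just ahead of the tab, and press.

Request:
{"fn": "carry_out", "kwargs": {
  "targets": [
    [[0.01,0,-0.04],[0,0,0],0],
    [[0,0,-0.1],[0,0,0],0],
    [[-0.07,0,0],[0,0,0],0],
    [[-0.07,0,0],[0,0,0],0],
    [[0,0,0.1],[0,0,0],0],
    [[0,0,0.05],[0,0,0],0],
    [[0,0,0.02],[0,0,0],0],
    [[0,0,0],[0,0,0],0]
  ]
}}

```text
clock: 5.88
position: [0.524, -0.0763, 0.2499]
tool_rot: [-3.142, -0.0, -2.981]
force: [0.0, -0.0, 0.4]
grip_width: 0.0
```

```bash
python3 -c "from h import *;st()"
```

```text
t5.88 TCP_E mm [-4.700e+01  2.000e-01  2.499e+02] rpy [-3.1416e+00 -1.0000e-04 -2.9807e+00] F_E [ 0.  -0.   0.4] q [ 0.01  0.6   0.03  1.97 -0.03  0.57  1.79] grip 0.0
```

Request:
{"fn": "carry_out", "kwargs": {
  "targets": [
    [[0,0,0.012],[0,0,0],0],
    [[0,0,0.012],[0,0,0],0],
    [[0,0,0.012],[0,0,0],0],
    [[0,0,0.012],[0,0,0],0],
    [[0,0,0],[0,0,0],0]
  ]
}}

```text
clock: 6.5
position: [0.524, -0.0763, 0.2376]
tool_rot: [-3.142, -0.0, -2.981]
force: [0.1, -0.7, 0.5]
grip_width: 0.0
```

```bash
python3 -c "from h import *;st()"
```

```text
t6.50 TCP_E mm [-47.    0.3 237.6] rpy [-3.1416e+00 -1.0000e-04 -2.9806e+00] F_E [-0.  -0.7  0.5] q [ 0.01  0.62  0.03  1.98 -0.03  0.54  1.79] grip 0.0
```

Request:
{"fn": "carry_out", "kwargs": {
  "targets": [
    [[0,0,0.008],[0,0,0],0],
    [[0,0,0.008],[0,0,0],0],
    [[0,0,0.008],[0,0,0],0],
    [[0,0,0],[0,0,0],0]
  ]
}}

```text
clock: 7.0
position: [0.5241, -0.0763, 0.2333]
tool_rot: [-3.142, 0.001, -2.981]
force: [-11.8, 2.1, 43.6]
grip_width: 0.0001
```

```bash
python3 -c "from h import *;st()"
```

```text
t7.00 TCP_E mm [-4.700e+01  2.000e-01  2.333e+02] rpy [-3.1415e+00  7.0000e-04 -2.9808e+00] F_E [-11.3   4.   43.6] q [ 0.01  0.63  0.03  1.98 -0.03  0.53  1.79] grip 0.0001
```

The force rose to 43.6 N at tip height 60 mm, so the plate seems to be flush. I lift and go behind the switch lever at a safe height.

Request:
{"fn": "carry_out", "kwargs": {
  "targets": [
    [[0,0,-0.04],[0,0,0],0],
    [[0,0,-0.18],[0,0,0],0],
    [[0,0,-0.2],[0,0,0],0],
    [[0.05,0.12,0],[0,0,0],0],
    [[0.02,0.12,0],[0,0,0],0],
    [[0,0.13,0],[0,0,0],0],
    [[0,0,0],[0,0,0],0]
  ]
}}

```text
clock: 7.88
position: [0.4917, 0.0143, 0.3368]
tool_rot: [3.141, 0.0, -2.977]
force: [-0.5, -0.9, -0.7]
grip_width: -0.0002
```

```bash
python3 -c "
from h import *;st()
from workcell import imaging
f=imaging.grab_frame('scene');cv2.imwrite('pics/s4.png',cv2.resize(f['pixels'][150:300,200:400,::-1],(800,600),interpolation=cv2.INTER_CUBIC))"
```

```text
t7.88 TCP_E mm [-64.4  94.9 336.8] rpy [ 3.1409e+00  2.0000e-04 -2.9772e+00] F_E [-0.6 -0.8 -0.7] q [-0.17  0.41  0.03  2.01 -0.02  0.72  1.6 ] grip -0.0002
```

View pics/s4.png

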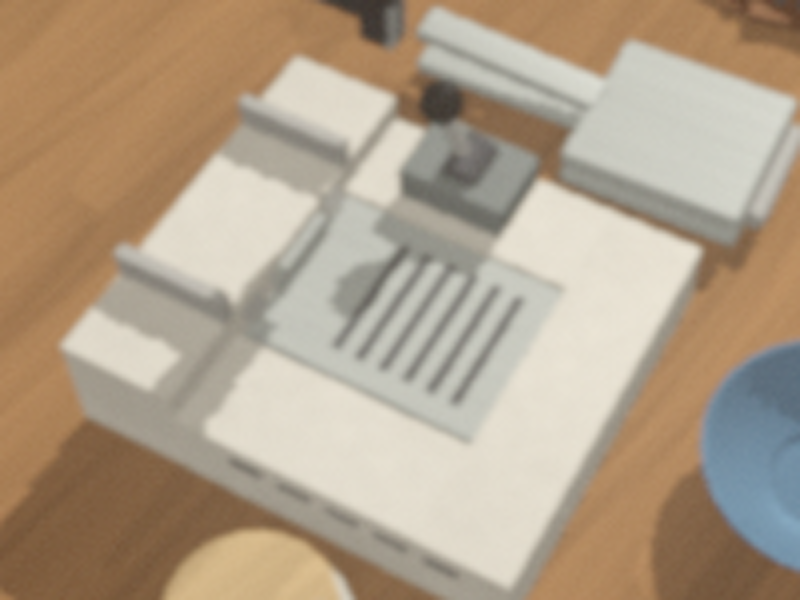

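The cover now lies flush: the plate's edges merge with the deck at (250,335) and (470,440) in the crop, and it stays put. Next I lower behind the lever, whose ball is at crop (441,101), and push.

Request:
{"fn": "carry_out", "kwargs": {
  "targets": [
    [[0,-0.006,0.12],[0,0,0],0],
    [[0,0,0.064],[0,0,0],0],
    [[-0.04,0,0],[0,0,0],0],
    [[-0.04,0,0],[0,0,0],0],
    [[-0.03,0,0],[0,0,0],0],
    [[-0.03,0,0],[0,0,0],0],
    [[-0.03,0,0],[0,0,0],0],
    [[0,0,0],[0,0,0],0]
  ]
}}

```text
clock: 8.93
position: [0.5347, 0.0177, 0.2907]
tool_rot: [-3.142, 0.001, -2.98]
force: [-0.5, 1.1, -0.2]
grip_width: 0.0002
```

```bash
python3 -c "from h import *;st()"
```

```text
t8.93 TCP_E mm [-21.5  91.3 290.7] rpy [-3.1415e+00  5.0000e-04 -2.9805e+00] F_E [-0.3  1.1 -0.2] q [-0.16  0.54  0.02  1.94 -0.02  0.67  1.61] grip 0.0002
```

Request:
{"fn": "carry_out", "kwargs": {
  "targets": [
    [[-0.02,0,0],[0,0,0],0],
    [[-0.02,0,0],[0,0,0],0],
    [[-0.01,0,0],[0,0,0],0],
    [[-0.01,0,0],[0,0,0],0],
    [[0,0,0],[0,0,0],0]
  ]
}}

```text
clock: 9.55
position: [0.5476, 0.0197, 0.2903]
tool_rot: [3.141, -0.005, -2.981]
force: [-16.1, -1.8, 8.9]
grip_width: 0.0001
```

```bash
python3 -c "from h import *;st()"
```

```text
t9.55 TCP_E mm [ -8.4  91.2 290.3] rpy [ 3.1415 -0.005  -2.9808] F_E [-16.2   0.8   8.9] q [-0.16  0.56  0.03  1.9  -0.02  0.69  1.61] grip 0.0001
```

The lever has hit its stop at 16 N. I back off, lift and check.

Request:
{"fn": "carry_out", "kwargs": {
  "targets": [
    [[0.06,0,0],[0,0,0],0],
    [[0.08,0,-0.05],[0,0,0],0],
    [[0.1,0,-0.2],[0,0,0],0],
    [[0.15,0,-0.18],[0,0,0],0],
    [[0.15,0,-0.1],[0,0,0],0],
    [[0,0,0],[0,0,0],0]
  ]
}}

```text
clock: 10.3
position: [0.4144, -0.0021, 0.4252]
tool_rot: [-3.142, 0.004, -2.981]
force: [1.0, -0.6, -0.4]
grip_width: -0.0002
```

Run:
```python
from h import *;st()
from workcell import imaging
a=imaging.grab_frame('scene');b=imaging.grab_frame('top')
A=cv2.resize(a['pixels'][150:360,200:420,::-1],None,fx=2.0,fy=2.0,interpolation=cv2.INTER_CUBIC)
B=cv2.resize(b['pixels'][140:260,270:440,::-1],(350,247),interpolation=cv2.INTER_CUBIC)
o=np.zeros((420,790,3),np.uint8);o[:,:440]=A;o[:247,440:]=B
cv2.imwrite('pics/end.png',o)
for n,f in(('top',b),('scene',a)):
    d=np.abs(f['pixels'].astype(int)-np.load(n+'0.npz')['pixels']).max(2)
    for nm,(x0,x1,y0,y1) in {'top':{'jar':(392,432,150,195),'tost':(245,292,160,250)},'scene':{'jar':(236,294,282,348),'tost':(342,402,158,212)}}[n].items(): print(n,nm,(d[y0:y1,x0:x1]>40).sum())
e=np.load("e.npy");uv=[]
for ang in(.5,-.5):
    for f in(a,b):print(ang,proj(E2W([-10-50*np.sin(ang),94,86+50*np.cos(ang)],e),f['mtx'],f['cam_to_world']))
for f,(x0,x1,y0,y1) in((a,(295,335,165,200)),(b,(300,325,188,218))):
    m=(f['pixels'][y0:y1,x0:x1].max(2)<60);y,x=np.nonzero(m);print('ball',x.mean()+x0,y.mean()+y0,m.sum())
```

```text
t10.30 TCP_E mm [-143.4   91.1  425.2] rpy [-3.1416  0.0039 -2.9811] F_E [ 0.9 -0.8 -0.4] q [-0.17  0.15  0.04  2.1  -0.01  0.89  1.6 ] grip -0.0002
top jar 0
top tost 602
scene jar 0
scene tost 0
0.5 [[307.54167068 174.10243061]]
0.5 [[312.2454791  210.71113999]]
-0.5 [[326.26715029 181.94534831]]
-0.5 [[309.7280511  193.93386286]]
ball nan nan 0
ball 310.3255813953488 193.7674418604651 43<stdin>:15: RuntimeWarning: Mean of empty slice.
  ret = ret.dtype.type(ret / rcount)
```

View pics/end.png

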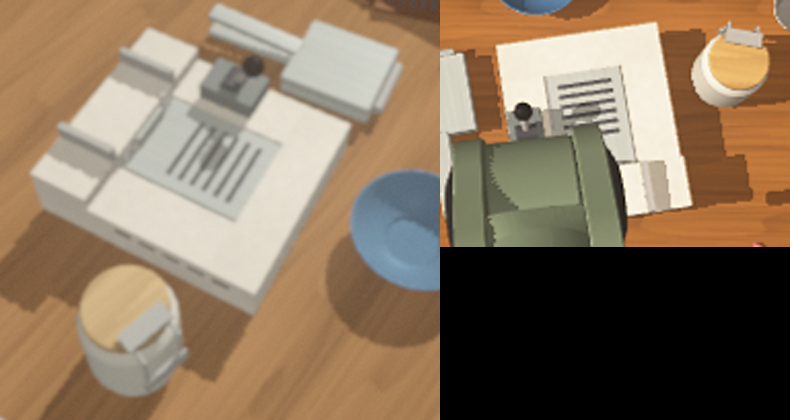

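The cover is flush. The lever ball at top px (310.3,193.8) is within about 1 px of the predicted full-forward position (309.7,193.9). The jar is unchanged in both views and the press in the scene view. The 602 changed pixels at the press in the top view are where the arm covers it. I'm handing in.

```bash
python3 -c "from workcell import job;print(job.job_done())"
```

```text
the job is handed in; nothing more can be done
None
```

The job is handed in, at about 10.3 s of the 42 s allowed. With shut fingers behind the tab I slid the cover forward until its tongue was in the slot and its rear dropped onto the noses. I then pressed the rear flat just ahead of the tab and pushed the switch lever forward to its stop at 16 N.

**Last checks:**
- **Cover:** it lies flush with the deck in the final pictures. I saw no separate snap signal. The evidence is the picture and the force rising with the fingertips at about 60 mm, which is deck height.
- **Switch:** the lever ball is within about 1 px of where it should be when fully forward, in the top view. The colour search found no ball in the scene view, though the picture shows it leaning forward.
- **Jar and plantain press:** the jar is unchanged in both views. The press is unchanged in the scene view; in the top view the arm partly hid it (602 changed pixels), so that check says nothing.
- **Force:** the press-down reached about 44 N on the fingertips. That is well under the 120 N wrist limit, and I assumed the 40 N limit covers only the arm and the gripper's body.

I viewed 9 pictures.

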